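Fit the battery pack in the bench recorder

ROBOT

A 6-joint arm with a two-finger parallel gripper is mounted at the origin on the work surface. World frame = base frame: x ahead of the robot, y to its left, z up, the work surface at z = 0. Lengths are in mm, angles in degrees, forces in N, time in s.
With the tool pointing down it reaches from about 300 to 850 mm from the base axis. Payload 4.2 kg.
Tool frame: the origin (TCP) lies at the very end of the fingers, on their centre line; the grasp point (between the pads) lies 19 mm behind it (env.grasp_offset is the distance from the TCP to the grasp point, in mm); z points along the fingers, y is the line along which they close (so a half turn about z gives the same grasp; the last joint's range is limited). The gripper opens to 91 mm and grips with 3 to 60 N. Pads are 32 mm wide; open, the fingers measure 118 mm over their backs; the gripper's body (76 mm by 178 mm) begins 60 mm behind the grasp point.
Start: joints at [-77.865, 18.312, 89.639, -0, 72.044, -1.146], TCP at [132.097, -559.637, 213.976] pointing down, gripper open.
Joint ranges: [-177.97, 177.97], [-48.28, 115.42], [12.27, 149.76], [-77.06, 257.06], [2.81, 150.46], [-146.56, 146.56]. Speed limits (degrees/s): [147.25, 147.25, 180, 180, 180, 180].

INTERFACE

Orientations are given as [roll, pitch, yaw] about the fixed x, y, z axes, in that order (R = Rz(yaw) Ry(pitch) Rx(roll)).
In Python, from workcell import env gives the robot as it stands. The module is installed in compiled form; this text tells all that it offers.
- The arm moves only by the tool send_rows, never from a script. Its argument "motion" is a list of rows, each an object of numbers: "tx", "ty", "tz": the shift along the tool's x, y, z in units of 500 mm (1.0 is 500 mm); "rx", "ry", "rz": the turn, a rotation vector about the tool's x, y, z in units of 30 degrees (1.0 is 30 degrees); "gripper": the closure, from -1 (fully open) to 1 (shut). In form: [{"tx": .., "ty": .., "tz": .., "rx": .., "ry": .., "rz": .., "gripper": ..}, ...]. A call has 1 to 12 rows; each row shifts and turns the commanded pose from where the row before left it, along the tool's axes as they then stand; what a row does not reach is not made up. A row lasts 1/8 s, in which the tool goes at most 62.5 mm and 10.7 degrees, less where a joint would pass 70% of its speed; a pose out of reach is approached as far as the arm can. A call with a number of a shift or a turn outside -1 to 1 is refused whole. A call with a gripper value outside its range is refused whole. The fingers move at their own pace and stop on an object; "grip_force" is the grip in N (left out, the last holds). Time passes only in rows, so rows that do not move let the fingers close. It gives the time, the measured TCP pose, the force, the opening and the grip force at its end, in the units of the state.
- env.state(): the state, without advancing time (a new reading comes with each control period).
- env.grab_frame(name): name is "scene" or "side" or "wrist"; returns a dict with "frame" (384x512x3 uint8, red, green, blue), "vertical_fov" (degrees; the focal length in pixels is half the picture's height over the tangent of half this angle, whatever the lens; pixels are square), "cx", "cy" (the principal point, pixels), "k1" (the pictures are not rectified: a ray, as slopes to the right and down, at radius r is drawn at 1 + k1 r^2 times it, then the intrinsics apply), "rvec" (rotation vector, rad) and "tvec" (3), from world to camera coordinates, as OpenCV has them; the wrist camera has in their place "T_tool_cam" (4x4, takes a point from camera to tool coordinates, whose origin is the TCP and whose axes are the flange's). Camera axes: x right, y down, z forward; pixel columns grow to the right and rows downward; lengths in mm; the calibration is good to about 2 mm. A picture is of the moment at which its call begins: read the wrist's pose just before it. There is no depth.
- env.job_done(): hands the job in; it is judged then, once.
The state is a dict: "time_s": time; "qpos": joint angles; "qvel": joint speeds; "effort": joint torques, N m; "ee_pos": TCP position; "ee_rot": TCP orientation; "force": force on the tool from outside, world axes, zero at the start; "torque": the same for the moment, N m; "gripper_width": finger opening in mm; "gripper_force": force on a finger pad.
Only numpy, scipy, OpenCV 4.12 (cv2) and the standard library are available. Lean on these libraries where they do the work, as an engineer would, in place of code of your own. Each camera call takes 0.05 s, during which the arm holds its last target. There are 200 camera calls.

TASK

Press the ribbed edge of the recorder's top hatch once, gently, so that its push-push latch frees it and it springs open, and set the small battery pack gently down in the cradle inside, flat between the four corner stops. Then swing the hatch shut and press it again until it latches and stays flush; never push hard on the recorder or its hatch, and leave the other things on the bench alone.

Things in the scene. Friction and masses are not known exactly. Their poses are not given: they have to be found in the camera images.
- recorder: light-grey box fixed to the bench, 220 (x) by 200 (y) by 100 mm high; origin: centre of its underside, on the bench; z up, -x the screen side. Its hatch covers x -75..75, y -71..50 mm of its top, flush at height 100 when latched; hinge along the +y edge, latch under the -y edge. Below: open well x -77..77, y -53..52 mm, floor at height 45, with the cradle
- hatch (a joint): hatch angle, rad: 0 latched, 1.95 open (leaning back), negative pressed in. To free: press the ribs in until the latch lets go, 4.5 to 11 mm deep, different each time, about 3 N; 1 mm past that is a stop where the force climbs: feel for it slowly, halt at 6 to 8 N, let go upwards; the spring (2.5 N at the ribs) opens it in 2 s. To latch: swing shut (5 N), press to the stop, let go
- hatch_press (a point): where to press: outer face of the hatch, middle of the ribbed strip, 105 mm from the hinge line, 16 mm from the free edge, on the hatch's centre line. It moves with the hatch; axes: x along the hinge, y from free edge to hinge, z out of the outer face (up when shut)
- hatch_hinge (a point): middle of the hinge line, at mid-thickness of the 5 mm hatch, 97.5 mm above the bench, 50 mm to the recorder's +y. Axes as hatch_press. At angle a the hatch runs 121 mm from here towards -cos(a) in the recorder's y and +sin(a) in z; its outer face looks to +sin(a) in y and +cos(a) in z
- cradle (a point): centre of the cradle on the well floor, 45 mm above the bench, 15 mm to the recorder's -y; axes as the recorder. Four corner stops 8 mm high and 3 mm thick leave 41.5 (x) by 65.5 mm (y) between them; the middle 39 mm of the long (y) sides is open, for the fingers
- pack: the battery pack: dark block 36 (x) by 60 (y) by 36 mm high with two grey bands round it, 0.13 to 0.25 kg, upright and loose on the bench. Origin: centre of its underside; z up, y its long side. It goes in upright with its long side along the cradle's y, either way round
- adapter: bystander: plain black mains adapter, 48 (x) by 85 (y) by 30 mm high, loose on the bench. Origin: centre of its underside
- spool: bystander: aluminium wire spool standing upright, 60 mm across, 40 mm high. Origin: centre of its underside
- meter: bystander: dark hand-held multimeter lying on its back, 150 (x) by 78 (y) by 34 mm high, dial 43 mm high. Origin: centre of its underside
Mind the look-alikes: they are no part of the job. What is meant by the pack is not white, and is the smaller of those in its own colour.

How it is judged (in metres and radians):
On the way, in this order (a step that is already met when the one before it is completed fails the run):
1. the hatch has been freed and has opened (value of joint hatch above 1.2 rad), for 0.2 s.
2. the pack stands fully home in the cradle, let go, the hatch still open (horizontal distance between pack and cradle below 0.006 m and z of pack in the frame of cradle below 0.003 m and angle between pack's own z axis and vertical below 0.06 rad and angle between the y axis of pack and the y axis of recorder, either way round below 0.18 rad and contact force between the fingers and pack below 0.1 N and value of joint hatch above 1 rad), for 0.2 s.
At the end, for the whole second after the job is handed in: The hatch is latched: within 0.02 rad of flush with nothing pressing on it; the pack rests upright in the cradle, within 6 mm of its centre, within 3 mm of its floor, its long side within 0.18 rad of the cradle's (value of joint hatch between -0.02 and 0.02 rad and horizontal distance between pack and cradle below 0.006 m and z of pack in the frame of cradle below 0.003 m and angle between pack's own z axis and vertical below 0.06 rad and angle between the y axis of pack and the y axis of recorder, either way round below 0.18 rad and linear speed of pack below 0.01 m/s); the robot touches nothing.
It fails at once if the recorder or its hatch is pushed with more than 12 N by the robot (contact force between any of the fingers, the arm and recorder above 12 N).
It fails at once if the pack is dropped or driven into the cradle, faster than 0.35 m/s close above its floor (horizontal distance between pack and cradle below 0.03 m and z of pack in the frame of cradle below 0.02 m and linear speed of pack above 0.35 m/s).
It fails at once if a bystander is moved more than 30 mm (distance of any of adapter, spool, meter from where it was at the start of the episode above 0.03 m).
It also fails if it takes over 72 s, if anything falls off the work surface, if the arm or the gripper's body presses on something with over 40 N, if the wrist force passes 120 N, or if a joint passes its speed limit or range.

## Working session

There is one attempt and no reset: what is moved stays moved. The work goes in short steps, Python scripts to look and compute and a tool call to move; the robot and the scene stay as the last step left them, time stands still between calls to the robot, and variables do not carry over. Pictures are saved under pics/ and viewed, at most 10 in all, crops included, and the job is handed in when it is done.

Besides the shell and the picture viewer there is one more tool, called after "Request:" by a JSON object that holds its "fn" and its "kwargs", one argument or row to a line. send_rows: Moves the arm, as the interface text tells. Shifts and turns lie within -1 to 1; 1 stands for 500 mm of shift or 30 degrees of turn. Its arguments: {"type":"object","properties":{"motion":{"type":"array"},"grip_force":{"type":"number"}},"required":["motion"]}

```bash
mkdir -p pics
cat > h.py <<'E'
import numpy as np, cv2
from scipy.spatial.transform import Rotation as R
from workcell import env
def Ttool(s=None):
    s=s or env.state(); T=np.eye(4)
    T[:3,:3]=R.from_euler('xyz',s['ee_rot'],degrees=True).as_matrix(); T[:3,3]=s['ee_pos']; return T
def grab(n):
    T=Ttool(); f=env.grab_frame(n)
    if n=='wrist': f['C']=T@np.array(f['T_tool_cam'])
    else:
        M=np.eye(4); M[:3,:3]=R.from_rotvec(np.ravel(f['rvec'])).as_matrix(); M[:3,3]=np.ravel(f['tvec']); f['C']=np.linalg.inv(M)
    f['F']=f['frame'].shape[0]/2/np.tan(np.radians(f['vertical_fov'])/2)
    return f
def save(f,n): cv2.imwrite('pics/'+n,cv2.cvtColor(f['frame'],cv2.COLOR_RGB2BGR))
def ray(f,px):
    px=np.atleast_2d(np.array(px,float)); K=np.array([[f['F'],0,f['cx']],[0,f['F'],f['cy']],[0,0,1]])
    u=cv2.undistortPoints(px[:,None],K,np.array([f['k1'],0,0,0,0.]),None,None,None)[:,0]
    d=np.c_[u,np.ones(len(u))]@f['C'][:3,:3].T
    return f['C'][:3,3],d
def plane(f,px,z):
    o,d=ray(f,px); return o+d*((z-o[2])/d[:,2])[:,None]
def tri(f,p,g,q):
    o,d=ray(f,p); o2,e=ray(g,q); out=[]
    for a,b in zip(d,e):
        t=np.linalg.lstsq(np.c_[a,-b],o2-o,rcond=None)[0]; x,y=o+a*t[0],o2+b*t[1]; out.append(np.r_[(x+y)/2,np.linalg.norm(x-y)])
    return np.array(out)
def proj(f,P):
    M=np.linalg.inv(f['C']); K=np.array([[f['F'],0,f['cx']],[0,f['F'],f['cy']],[0,0,1]])
    return cv2.projectPoints(np.atleast_2d(P).astype(float),cv2.Rodrigues(M[:3,:3])[0],M[:3,3],K,np.array([f['k1'],0,0,0,0.]))[0][:,0]
E
python3 - <<'E'
from h import *
a=grab('scene');b=grab('side')
cv2.imwrite('pics/a.png',cv2.cvtColor(cv2.resize(a['frame'],(800,600)),cv2.COLOR_RGB2BGR))
cv2.imwrite('pics/b.png',cv2.cvtColor(cv2.resize(b['frame'],(800,600)),cv2.COLOR_RGB2BGR))
print(a['C'],b['C'],a['F'],a['k1'],env.state())
E
```

```text
[[-2.59122555e-01  6.73687558e-01 -6.92098675e-01  1.18770287e+03]
 [ 9.65645047e-01  1.95263794e-01 -1.71469224e-01  2.11347494e+02]
 [ 1.96251298e-02 -7.12753200e-01 -7.01140307e-01  8.01441357e+02]
 [ 0.00000000e+00  0.00000000e+00  0.00000000e+00  1.00000000e+00]] [[-3.26684115e-01 -5.61937697e-01  7.59936519e-01 -3.76677560e+02]
 [-9.45086649e-01  2.02236190e-01 -2.56732835e-01  3.19569682e+02]
 [-9.41880791e-03 -8.02076398e-01 -5.97147166e-01  7.59323264e+02]
 [ 0.00000000e+00  0.00000000e+00  0.00000000e+00  1.00000000e+00]] 355.1912060718672 -0.09157858843568856 {'time_s': 0.1, 'qpos': array([-7.78654748e+01,  1.83461052e+01,  8.97001571e+01, -1.78310919e-03,
        7.20440491e+01, -1.14464368e+00]), 'qvel': array([ 0.01203617, -0.11912505, -0.1377747 , -0.10256473,  0.00890477,
       -0.03073472]), 'effort': array([-6.53049437e-05, -4.13333023e+01, -2.32510650e+01,  7.28521426e-02,
        4.22268372e-02, -5.36359164e-05]), 'ee_pos': array([ 131.98159769, -559.17374964,  213.21811273]), 'ee_rot': array([-1.79909673e+02, -1.09049233e-04,  1.32797199e+01]), 'force': array([ 0.229812  , -0.02691909,  0.43333688]), 'torque': array([ 0.02954812, -0.02419494, -0.01007004]), 'gripper_force': 0.0, 'gripper_width': 91.21102819928085}
```

View pics/a.png

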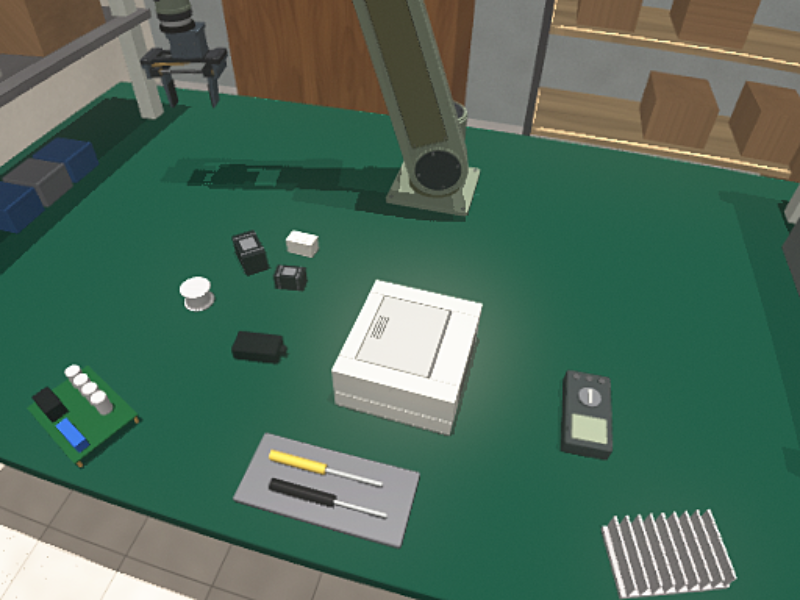

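View pics/b.png

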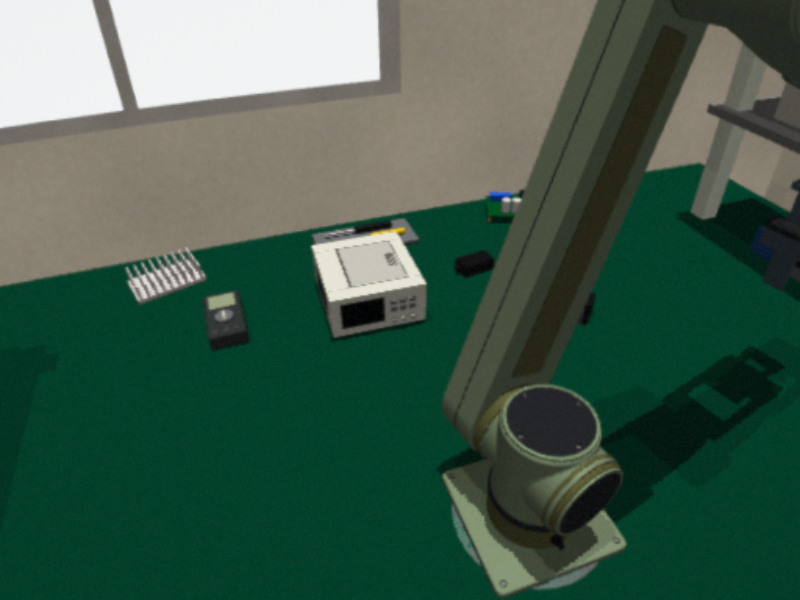

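The smaller dark banded block at (290,277) is the pack. The larger one at (250,252) and the white one at (302,243) are look-alikes. The recorder is near (410,355), with its ribs at (380,327) on the -y side.

Run:
```python
from h import *
a=grab('scene');b=grab('side')
s=.64
# order: screen-right(-x,-y), (-x,+y)
A=np.array([(377,282),(482,302),(335,372)])*s
print(plane(a,A,100))
print('ribs',plane(a,[(380*s,327*s)],100), plane(b,[(392*s,259*s)],100))
print('tri',tri(a,[(377*s,282*s),(482*s,302*s)],b,[(425*s,291*s),(330*s,306*s)]))
print('pack',plane(a,[(290*s,271*s)],36),'big',plane(a,[(248*s,243*s)],40))
print('white',plane(a,[(302*s,238*s)],36),'adp',plane(a,[(259*s,340*s)],30),'sp',plane(a,[(196*s,287*s)],40),'met',plane(a,[(589*s,400*s)],30))
```

```text
[[483.3919728   -5.98806563 100.        ]
 [480.71976289 187.94288229 100.        ]
 [698.10431931 -10.58747852 100.        ]]
ribs [[587.70291187  30.53168948 100.        ]] [[582.85267612  24.03799872 100.        ]]
tri [[468.63885957 -10.02397512  85.05942072   1.1393334 ]
 [474.36891194 187.32175746  93.77246412   0.83055535]]
pack [[ 437.38350697 -205.56134291   36.        ]] big [[ 383.93897869 -325.52764044   40.        ]]
white [[ 331.52926679 -222.52567247   36.        ]] adp [[ 619.49276442 -190.06872641   30.        ]] sp [[ 536.4885614 -364.4465798   40.       ]] met [[589.82390126 397.78327251  30.        ]]
```

Request:
{"fn": "send_rows", "kwargs": {
  "motion": [
    {"tz": -0.04, "rz": -0.32, "gripper": -1},
    {"tz": -0.04, "rz": -0.32},
    {"tz": -0.04, "rz": -0.32},
    {"tz": -0.04, "rz": -0.32},
    {"tz": -0.04, "rz": -0.32},
    {"tz": -0.04, "rz": -0.32},
    {"tz": -0.04, "rz": -0.32},
    {"tz": -0.04, "rz": -0.32}
  ]
}}

```text
invalid input at $.motion[0]: expected keys tx, ty, tz, rx, ry, rz, gripper
```

Request:
{"fn": "send_rows", "kwargs": {
  "motion": [
    {"tx": 0.08, "ty": 0.07},
    {"tx": 0.08, "ty": 0.07},
    {"tx": 0.08, "ty": 0.07},
    {"tx": 0.08, "ty": 0.07},
    {"tx": 0.08, "ty": 0.07},
    {"tx": 0.08, "ty": 0.07},
    {"tx": 0.08, "ty": 0.07},
    {"tx": 0.08, "ty": 0.07},
    {"tx": 0.08, "ty": 0.06},
    {"tx": 0}
  ]
}}

```text
invalid input at $.motion[0]: expected keys tx, ty, tz, rx, ry, rz, gripper
```

Run:
```python
from h import *
f=grab('wrist'); print(f['T_tool_cam'],f['F'],f['C']); save(f,'w1.png')
s=env.state();print(s['ee_pos'],s['ee_rot'],s['time_s'])
```

```text
[[ 6.30167499e-04 -9.62923907e-01 -2.69772407e-01  7.56655826e+01]
 [ 9.99999750e-01  6.93471214e-04 -1.39349574e-04 -5.49989020e-01]
 [ 3.21262435e-04 -2.69772251e-01  9.62924104e-01 -1.71615042e+02]
 [ 0.00000000e+00  0.00000000e+00  0.00000000e+00  1.00000000e+00]] 321.5194856663288 [[ 2.30317031e-01 -9.36948697e-01 -2.62833034e-01  2.05564148e+02]
 [-9.73114620e-01 -2.22149540e-01 -6.08072291e-02 -5.41606395e+02]
 [-1.41498331e-03  2.69771608e-01 -9.62923298e-01  3.85054861e+02]
 [ 0.00000000e+00  0.00000000e+00  0.00000000e+00  1.00000000e+00]]
[ 132.06539245 -559.42438818  213.55690824] [-1.79954740e+02 -2.45711456e-03  1.32811428e+01] 0.25
```

View pics/w1.png

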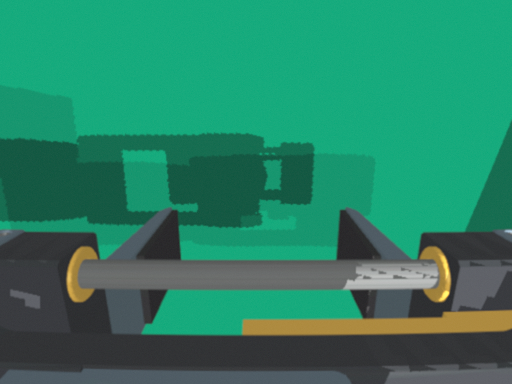

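The wrist view holds only bare bench. The fingers are at rows 210–380. Every row needs all the keys, so I'm resending.

Request:
{"fn": "send_rows", "kwargs": {
  "motion": [
    {"tx": 0, "ty": 0, "tz": -0.035, "rx": 0, "ry": 0, "rz": -0.32, "gripper": -1},
    {"tx": 0, "ty": 0, "tz": -0.035, "rx": 0, "ry": 0, "rz": -0.32, "gripper": -1},
    {"tx": 0, "ty": 0, "tz": -0.035, "rx": 0, "ry": 0, "rz": -0.32, "gripper": -1},
    {"tx": 0, "ty": 0, "tz": -0.035, "rx": 0, "ry": 0, "rz": -0.32, "gripper": -1},
    {"tx": 0, "ty": 0, "tz": -0.035, "rx": 0, "ry": 0, "rz": -0.32, "gripper": -1},
    {"tx": 0, "ty": 0, "tz": -0.035, "rx": 0, "ry": 0, "rz": -0.32, "gripper": -1},
    {"tx": 0, "ty": 0, "tz": -0.035, "rx": 0, "ry": 0, "rz": -0.32, "gripper": -1},
    {"tx": 0, "ty": 0, "tz": -0.035, "rx": 0, "ry": 0, "rz": -0.317, "gripper": -1}
  ]
}}

```text
time_s: 1.25
ee_pos: [132.1, -559.5, 354.4]
ee_rot: [-180.0, -0.0, 90.3]
force: [-0.3, -1.1, -0.1]
gripper_width: 91.1
gripper_force: 0.0
```

Request:
{"fn": "send_rows", "kwargs": {
  "motion": [
    {"tx": 0.086, "ty": 0.07, "tz": 0, "rx": 0, "ry": 0, "rz": 0, "gripper": -1},
    {"tx": 0.086, "ty": 0.07, "tz": 0, "rx": 0, "ry": 0, "rz": 0, "gripper": -1},
    {"tx": 0.086, "ty": 0.07, "tz": 0, "rx": 0, "ry": 0, "rz": 0, "gripper": -1},
    {"tx": 0.086, "ty": 0.07, "tz": 0, "rx": 0, "ry": 0, "rz": 0, "gripper": -1},
    {"tx": 0.086, "ty": 0.07, "tz": 0, "rx": 0, "ry": 0, "rz": 0, "gripper": -1},
    {"tx": 0.086, "ty": 0.07, "tz": 0, "rx": 0, "ry": 0, "rz": 0, "gripper": -1},
    {"tx": 0.086, "ty": 0.07, "tz": 0, "rx": 0, "ry": 0, "rz": 0, "gripper": -1},
    {"tx": 0.086, "ty": 0.07, "tz": 0, "rx": 0, "ry": 0, "rz": 0, "gripper": -1},
    {"tx": 0.086, "ty": 0.07, "tz": 0, "rx": 0, "ry": 0, "rz": 0, "gripper": -1},
    {"tx": 0.086, "ty": 0.07, "tz": 0, "rx": 0, "ry": 0, "rz": 0, "gripper": -1},
    {"tx": 0, "ty": 0, "tz": 0, "rx": 0, "ry": 0, "rz": 0, "gripper": -1},
    {"tx": 0, "ty": 0, "tz": 0, "rx": 0, "ry": 0, "rz": 0, "gripper": -1}
  ]
}}

```text
time_s: 2.75
ee_pos: [481.8, -129.8, 353.7]
ee_rot: [-179.9, 0.0, 90.0]
force: [0.8, 0.2, -0.3]
gripper_width: 91.2
gripper_force: 0.0
```

Run:
```python
from h import *
import pickle
f=grab('wrist'); save(f,'w2.png'); pickle.dump(f,open('w2.pkl','wb'))
s=env.state();print(s['ee_pos'],s['ee_rot'],s['time_s'],s['qpos'])
```

```text
[ 481.59437631 -130.28146972  353.9131922 ] [-1.79971114e+02  2.83562108e-02  8.99532942e+01] 2.8 [-1.64344222e+01  8.03770338e+00  8.35454593e+01 -3.53672811e-02
  8.84365502e+01 -1.63867382e+01]
```

View pics/w2.png

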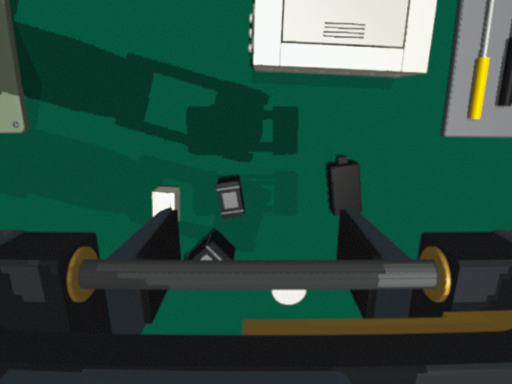

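Pack at (230,197), slightly turned. Larger look-alike at (212,248), white one at (166,202), adapter at (345,187), recorder top right with its ribs at (344,30). Moving to look at the hatch.

Request:
{"fn": "send_rows", "kwargs": {
  "motion": [
    {"tx": 0.08, "ty": 0.055, "tz": 0, "rx": 0, "ry": 0, "rz": 0, "gripper": -1},
    {"tx": 0.08, "ty": 0.055, "tz": 0, "rx": 0, "ry": 0, "rz": 0, "gripper": -1},
    {"tx": 0.08, "ty": 0.055, "tz": 0, "rx": 0, "ry": 0, "rz": 0, "gripper": -1},
    {"tx": 0, "ty": 0, "tz": 0, "rx": 0, "ry": 0, "rz": 0, "gripper": -1}
  ]
}}

```text
time_s: 3.3
ee_pos: [565.4, -9.0, 353.3]
ee_rot: [-180.0, -0.0, 90.1]
force: [-0.4, -1.0, 0.1]
gripper_width: 91.5
gripper_force: 0.0
```

Run:
```python
from h import *
import pickle
f=grab('wrist'); pickle.dump(f,open('w3.pkl','wb'))
w2=pickle.load(open('w2.pkl','rb')); a=grab('scene'); pickle.dump(a,open('a.pkl','rb'.replace('r','w')))
L=np.full((600,800,3),0,np.uint8)
L[:384,:512]=f['frame']
# pack crops
L[400:600,0:200]=cv2.resize(w2['frame'][172:222,205:255],(200,200),interpolation=cv2.INTER_NEAREST)
L[400:600,220:420]=cv2.resize(a['frame'][152:202,160:210],(200,200),interpolation=cv2.INTER_NEAREST)
cv2.imwrite('pics/c.png',L[...,::-1])
print(env.state()['ee_pos'])
```

```text
[564.15219796 -10.97563864 353.8586929 ]
```

View pics/c.png

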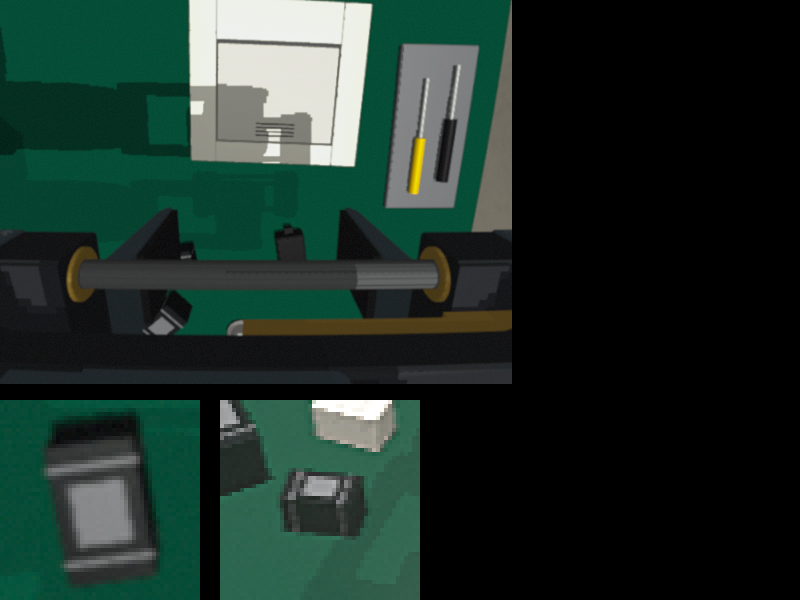

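Recorder view: hatch corners at about (217,41), (341,45), (332,145), (216,140), ribs centred at (274,130), recorder front corners at (190,161) and (355,167). Pack crops: the label centre is near (230.5,199.8) in w2 and (185,173.8) in scene.

Run:
```python
from h import *
import pickle
w2,w3,a=[pickle.load(open(n,'rb')) for n in('w2.pkl','w3.pkl','a.pkl')]
print('packtri',tri(w2,[(230.5,199.8)],a,[(185,173.8)]))
print('ribtri',tri(w2,[(344,30)],w3,[(274.5,130)]), tri(w3,[(274.5,130)],a,[(380*.64,327*.64)]))
c=np.array([(50,470),(142,458),(156,552),(70,568)])-[0,400]
print('bands',plane(w2,c/4+[205,172],36), )
# pack label via mask in crop
g=cv2.cvtColor(w2['frame'],cv2.COLOR_RGB2HSV)
m=((g[...,1]<60)&(g[...,2]>100)).astype(np.uint8); m[:172]=0;m[222:]=0;m[:,:205]=0;m[:,255:]=0
cs,_=cv2.findContours(m,0,1); 
for k in cs:
    if cv2.contourArea(k)>20:
        r=cv2.minAreaRect(k); P=plane(w2,cv2.boxPoints(r),36); print('lab',r,P.mean(0),[np.degrees(np.arctan2(*(P[i+1]-P[i])[1::-1])) for i in(0,1)],[np.linalg.norm(P[i+1]-P[i]) for i in (0,1)])
P=plane(w3,[(217,41),(341,45),(332,145),(216,140),(190,161),(355,167),(274.5,130)],100); print(P)
```

```text
packtri [[ 436.13062112 -209.31940274   32.58475126    1.34028462]]
ribtri [[5.85440991e+02 2.86634191e+01 1.01449526e+02 5.66075563e-01]] [[585.70092713  29.01667802  97.56104353   1.76525199]]
bands [[ 416.36875186 -191.85511552   36.        ]
 [ 452.86878413 -186.8776245    36.        ]
 [ 457.96245472 -226.11056097   36.        ]
 [ 423.08936437 -233.03717769   36.        ]]
lab ((229.64865112304688, 199.8918914794922), (15.45350456237793, 13.809514999389648), 80.53767395019531) [ 435.22041065 -209.16153292   36.        ] [np.float64(9.894348379287882), np.float64(-81.92777092847102)] [np.float64(22.04770921527749), np.float64(25.72629282654736)]
[[513.64830783 136.81674201 100.        ]
 [666.33826696 132.82482458 100.        ]
 [662.29900272   8.99649867 100.        ]
 [508.78938997  15.20135141 100.        ]
 [472.87764382 -12.93966363 100.        ]
 [695.37783409 -20.62009934 100.        ]
 [585.74517065  28.3685918  100.        ]]
```

Request:
{"fn": "send_rows", "kwargs": {
  "motion": [
    {"tx": 0.022, "ty": 0.011, "tz": 0.078, "rx": 0, "ry": 0, "rz": 0, "gripper": 1},
    {"tx": 0.022, "ty": 0.011, "tz": 0.078, "rx": 0, "ry": 0, "rz": 0, "gripper": 1},
    {"tx": 0.022, "ty": 0.011, "tz": 0.078, "rx": 0, "ry": 0, "rz": 0, "gripper": 1},
    {"tx": 0.022, "ty": 0.011, "tz": 0.078, "rx": 0, "ry": 0, "rz": 0, "gripper": 1},
    {"tx": 0, "ty": 0, "tz": 0.078, "rx": 0, "ry": 0, "rz": 0.067, "gripper": 1},
    {"tx": 0, "ty": 0, "tz": 0.07, "rx": 0, "ry": 0, "rz": 0, "gripper": 1},
    {"tx": 0, "ty": 0, "tz": 0, "rx": 0, "ry": 0, "rz": 0, "gripper": 1},
    {"tx": 0, "ty": 0, "tz": 0, "rx": 0, "ry": 0, "rz": 0, "gripper": 1},
    {"tx": 0, "ty": 0, "tz": 0, "rx": 0, "ry": 0, "rz": 0, "gripper": 1}
  ]
}}

```text
time_s: 4.53
ee_pos: [587.8, 33.8, 126.0]
ee_rot: [179.8, -0.0, 87.9]
force: [-0.2, 0.5, -0.1]
gripper_width: 4.1
gripper_force: 0.0
```

Run:
```python
from h import *
f=grab('wrist'); s=env.state(); print(s['ee_pos'],s['ee_rot'],s['force'],s['gripper_width'],s['time_s'])
save(f,'w4.png')
```

```text
[587.64343325  33.96328189 125.78187244] [ 1.79806851e+02 -7.26089502e-03  8.79520064e+01] [-0.05081438  0.98044581 -1.08898729] 1.3762712175203409 4.575
```

View pics/w4.png

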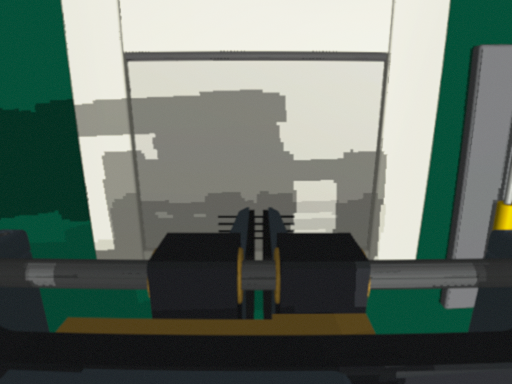

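The closed fingers are over the ribs at (256,222), centred on the hatch. Descending.

Request:
{"fn": "send_rows", "kwargs": {
  "motion": [
    {"tx": 0, "ty": 0, "tz": 0.02, "rx": 0, "ry": 0, "rz": 0, "gripper": 1},
    {"tx": 0, "ty": 0, "tz": 0.02, "rx": 0, "ry": 0, "rz": 0, "gripper": 1},
    {"tx": 0, "ty": 0, "tz": 0, "rx": 0, "ry": 0, "rz": 0, "gripper": 1},
    {"tx": 0, "ty": 0, "tz": 0, "rx": 0, "ry": 0, "rz": 0, "gripper": 1}
  ]
}}

```text
time_s: 5.08
ee_pos: [586.7, 34.4, 103.7]
ee_rot: [-180.0, 0.0, 88.0]
force: [-0.3, -0.3, -0.2]
gripper_width: 0.5
gripper_force: 0.0
```

Request:
{"fn": "send_rows", "kwargs": {
  "motion": [
    {"tx": 0, "ty": 0, "tz": 0.004, "rx": 0, "ry": 0, "rz": 0, "gripper": 1},
    {"tx": 0, "ty": 0, "tz": 0.004, "rx": 0, "ry": 0, "rz": 0, "gripper": 1},
    {"tx": 0, "ty": 0, "tz": 0.004, "rx": 0, "ry": 0, "rz": 0, "gripper": 1},
    {"tx": 0, "ty": 0, "tz": 0, "rx": 0, "ry": 0, "rz": 0, "gripper": 1}
  ]
}}

```text
time_s: 5.58
ee_pos: [586.9, 34.3, 98.2]
ee_rot: [180.0, 0.0, 88.0]
force: [0.3, 0.3, 2.9]
gripper_width: 0.5
gripper_force: 1.4
```

Request:
{"fn": "send_rows", "kwargs": {
  "motion": [
    {"tx": 0, "ty": 0, "tz": 0.002, "rx": 0, "ry": 0, "rz": 0, "gripper": 1},
    {"tx": 0, "ty": 0, "tz": 0.002, "rx": 0, "ry": 0, "rz": 0, "gripper": 1},
    {"tx": 0, "ty": 0, "tz": 0, "rx": 0, "ry": 0, "rz": 0, "gripper": 1}
  ]
}}

```text
time_s: 5.95
ee_pos: [586.8, 34.3, 95.9]
ee_rot: [180.0, 0.0, 88.0]
force: [0.2, 0.3, 3.0]
gripper_width: 0.3
gripper_force: 1.5
```

Request:
{"fn": "send_rows", "kwargs": {
  "motion": [
    {"tx": 0, "ty": 0, "tz": 0.002, "rx": 0, "ry": 0, "rz": 0, "gripper": 1},
    {"tx": 0, "ty": 0, "tz": 0, "rx": 0, "ry": 0, "rz": 0, "gripper": 1}
  ]
}}

```text
time_s: 6.2
ee_pos: [586.8, 34.3, 94.9]
ee_rot: [180.0, -0.0, 88.0]
force: [-0.4, 0.1, 2.8]
gripper_width: 0.5
gripper_force: 1.4
```

Request:
{"fn": "send_rows", "kwargs": {
  "motion": [
    {"tx": 0, "ty": 0, "tz": 0.002, "rx": 0, "ry": 0, "rz": 0, "gripper": 1},
    {"tx": 0, "ty": 0, "tz": 0, "rx": 0, "ry": 0, "rz": 0, "gripper": 1}
  ]
}}

```text
time_s: 6.45
ee_pos: [586.8, 34.4, 93.8]
ee_rot: [180.0, -0.0, 88.0]
force: [0.6, 0.8, 1.9]
gripper_width: 0.5
gripper_force: 1.2
```

Request:
{"fn": "send_rows", "kwargs": {
  "motion": [
    {"tx": 0, "ty": 0, "tz": 0.001, "rx": 0, "ry": 0, "rz": 0, "gripper": 1},
    {"tx": 0, "ty": 0, "tz": 0, "rx": 0, "ry": 0, "rz": 0, "gripper": 1}
  ]
}}

```text
time_s: 6.7
ee_pos: [586.8, 34.4, 93.4]
ee_rot: [180.0, -0.0, 88.0]
force: [-0.2, 0.5, 2.1]
gripper_width: 0.6
gripper_force: 1.3
```

Request:
{"fn": "send_rows", "kwargs": {
  "motion": [
    {"tx": 0, "ty": 0, "tz": 0.001, "rx": 0, "ry": 0, "rz": 0, "gripper": 1},
    {"tx": 0, "ty": 0, "tz": 0, "rx": 0, "ry": 0, "rz": 0, "gripper": 1}
  ]
}}

```text
time_s: 6.95
ee_pos: [586.8, 34.4, 93.0]
ee_rot: [180.0, -0.0, 88.0]
force: [0.9, 0.5, 3.3]
gripper_width: 0.5
gripper_force: 1.5
```

Request:
{"fn": "send_rows", "kwargs": {
  "motion": [
    {"tx": 0, "ty": 0, "tz": 0.001, "rx": 0, "ry": 0, "rz": 0, "gripper": 1},
    {"tx": 0, "ty": 0, "tz": 0, "rx": 0, "ry": 0, "rz": 0, "gripper": 1}
  ]
}}

```text
time_s: 7.2
ee_pos: [586.8, 34.4, 92.7]
ee_rot: [180.0, -0.0, 88.0]
force: [1.0, 1.8, 4.2]
gripper_width: 0.2
gripper_force: 2.1
```

Request:
{"fn": "send_rows", "kwargs": {
  "motion": [
    {"tx": 0, "ty": 0, "tz": 0.001, "rx": 0, "ry": 0, "rz": 0, "gripper": 1},
    {"tx": 0, "ty": 0, "tz": 0, "rx": 0, "ry": 0, "rz": 0, "gripper": 1}
  ]
}}

```text
time_s: 7.45
ee_pos: [586.8, 34.4, 92.4]
ee_rot: [180.0, -0.0, 88.0]
force: [-1.2, 0.3, 5.9]
gripper_width: 0.4
gripper_force: 3.1
```

Request:
{"fn": "send_rows", "kwargs": {
  "motion": [
    {"tx": 0, "ty": 0, "tz": 0.001, "rx": 0, "ry": 0, "rz": 0, "gripper": 1},
    {"tx": 0, "ty": 0, "tz": 0, "rx": 0, "ry": 0, "rz": 0, "gripper": 1}
  ]
}}

```text
time_s: 7.7
ee_pos: [586.9, 34.4, 92.3]
ee_rot: [180.0, -0.0, 88.0]
force: [-0.9, 1.5, 6.9]
gripper_width: 0.4
gripper_force: 3.9
```

Request:
{"fn": "send_rows", "kwargs": {
  "motion": [
    {"tx": 0, "ty": 0, "tz": -0.1, "rx": 0, "ry": 0, "rz": 0, "gripper": 1},
    {"tx": 0, "ty": 0, "tz": -0.1, "rx": 0, "ry": 0, "rz": 0, "gripper": 1},
    {"tx": -0.05, "ty": 0, "tz": -0.1, "rx": 0, "ry": 0, "rz": 0, "gripper": 1},
    {"tx": -0.06, "ty": 0, "tz": -0.06, "rx": 0, "ry": 0, "rz": 0, "gripper": 1},
    {"tx": -0.09, "ty": -0.05, "tz": 0, "rx": 0, "ry": 0, "rz": 0, "gripper": -1},
    {"tx": -0.1, "ty": -0.06, "tz": 0, "rx": 0, "ry": 0, "rz": 0, "gripper": -1},
    {"tx": -0.1, "ty": -0.06, "tz": 0, "rx": 0, "ry": 0, "rz": 0, "gripper": -1},
    {"tx": -0.096, "ty": -0.06, "tz": 0, "rx": 0, "ry": 0, "rz": 0, "gripper": -1},
    {"tx": 0, "ty": -0.055, "tz": 0, "rx": 0, "ry": 0, "rz": 0, "gripper": -1},
    {"tx": 0, "ty": 0, "tz": 0, "rx": 0, "ry": 0, "rz": -0.18, "gripper": -1},
    {"tx": 0, "ty": 0, "tz": 0, "rx": 0, "ry": 0, "rz": -0.18, "gripper": -1},
    {"tx": 0, "ty": 0, "tz": 0, "rx": 0, "ry": 0, "rz": 0, "gripper": -1}
  ]
}}

```text
time_s: 9.2
ee_pos: [434.8, -208.6, 270.6]
ee_rot: [-179.9, -0.0, 98.7]
force: [-0.3, -0.4, -0.5]
gripper_width: 77.7
gripper_force: 0.0
```

Request:
{"fn": "send_rows", "kwargs": {
  "motion": [
    {"tx": 0, "ty": 0, "tz": 0, "rx": 0, "ry": 0, "rz": 0, "gripper": -1},
    {"tx": 0, "ty": 0, "tz": 0, "rx": 0, "ry": 0, "rz": 0, "gripper": -1},
    {"tx": 0, "ty": 0, "tz": 0, "rx": 0, "ry": 0, "rz": 0, "gripper": -1},
    {"tx": 0, "ty": 0, "tz": 0, "rx": 0, "ry": 0, "rz": 0, "gripper": -1}
  ]
}}

```text
time_s: 9.7
ee_pos: [435.5, -208.5, 271.4]
ee_rot: [-180.0, 0.0, 98.8]
force: [-0.1, -0.0, 0.9]
gripper_width: 91.2
gripper_force: 0.0
```

Run:
```python
from h import *
import pickle
f=grab('wrist'); a=grab('scene'); s=env.state(); print(s['ee_pos'],s['ee_rot'],s['force'],s['gripper_width'],s['time_s'])
pickle.dump((f,a),open('w5.pkl','wb'))
L=np.zeros((384,800,3),np.uint8); L[:,:512]=f['frame']; L[:288,512:]=a['frame'][90:378,140:428]
cv2.imwrite('pics/d.png',L[...,::-1])
```

```text
[ 435.56799916 -208.48903747  271.47472846] [1.79997353e+02 5.88479426e-03 9.87802874e+01] [ 0.64860243  0.05506992 -0.67842532] 91.5809705346012 9.8
```

View pics/d.png

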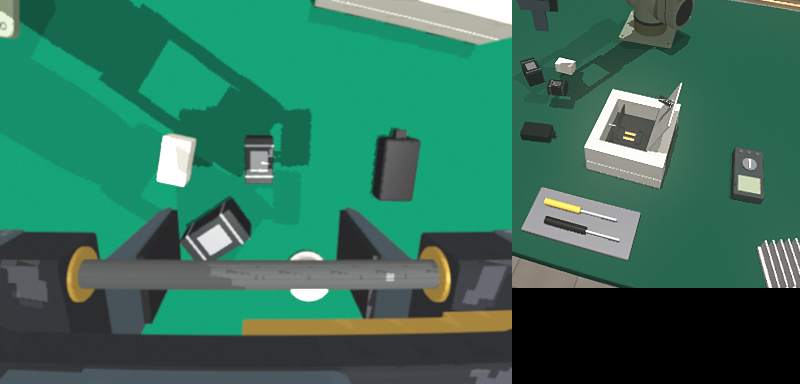

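The hatch is open and the cradle is visible in the scene view, with yellow strips at (628,136) of the composite. In the wrist view the pack is at (259,160), square to the image. Now refining its centre.

Run:
```python
from h import *
import pickle
f,a=pickle.load(open('w5.pkl','rb'))
g=f['frame'].astype(int); sub=g[128:190,236:284]
print('greenness<20 mask');
m=((sub[...,1]-sub[...,0])<25)
v=sub.max(2)
for r in range(0,62): print(128+r, ''.join(('.' if not m[r,c] else '0123456789'[min(9,v[r,c]//26)]) for c in range(48)))
L=plane(f,[(259,160)],36); print(L)
print(proj(f,[[435.57,-208.5,36]]))
```

```text
greenness<20 mask
128 ................................................
129 ................................................
130 ................................................
131 ................................................
132 ................................................
133 ................................................
134 ................................................
135 ............222.................................
136 ...........111111111111111111111111.............
137 ..........21111111111111111111111111............
138 ..........22222222222222222222222222............
139 .........222222222222222222222222222............
140 .........2222222222222222222222222223...........
141 .........2222222222222222222222222223...........
142 .........2222222222222222222222222223...........
143 .........2222222222222222222222222223...........
144 .........3444444444444444444444443334...........
145 .........5555555555555555556555555567...........
146 .........4555555555555555555555555578...........
147 .........3333333333333333333333333356...........
148 .........222222222
[... 1579 characters left out ...]
...555555555555555555555555554...........
179 ..........44444444444444444444444444............
180 ..........44444444444444444444444444............
181 ..........44444444444444444444444444............
182 ..........44444444444444444444444444............
183 ................................................
184 ................................................
185 ................................................
186 ................................................
187 ................................................
188 ................................................
189 ................................................
[[ 435.75450977 -207.57951603   36.        ]]
[[258.74768545 160.67713226]]
```

Request:
{"fn": "send_rows", "kwargs": {
  "motion": [
    {"tx": 0, "ty": 0, "tz": 0.1, "rx": 0, "ry": 0, "rz": 0, "gripper": -1},
    {"tx": 0, "ty": 0, "tz": 0.1, "rx": 0, "ry": 0, "rz": 0, "gripper": -1},
    {"tx": 0, "ty": 0, "tz": 0.1, "rx": 0, "ry": 0, "rz": 0, "gripper": -1},
    {"tx": 0, "ty": 0, "tz": 0.1, "rx": 0, "ry": 0, "rz": 0, "gripper": -1},
    {"tx": 0, "ty": 0, "tz": 0.08, "rx": 0, "ry": 0, "rz": 0, "gripper": -1},
    {"tx": 0, "ty": 0, "tz": 0.045, "rx": 0, "ry": 0, "rz": 0, "gripper": -1},
    {"tx": 0, "ty": 0, "tz": 0, "rx": 0, "ry": 0, "rz": 0, "gripper": -1},
    {"tx": 0, "ty": 0, "tz": 0, "rx": 0, "ry": 0, "rz": 0, "gripper": -1},
    {"tx": 0, "ty": 0, "tz": 0, "rx": 0, "ry": 0, "rz": 0, "gripper": -1}
  ]
}}

```text
time_s: 10.92
ee_pos: [436.5, -209.0, 10.2]
ee_rot: [179.9, 0.1, 98.8]
force: [-1.3, -0.3, 0.2]
gripper_width: 91.3
gripper_force: 0.0
```

Request:
{"fn": "send_rows", "kwargs": {
  "grip_force": 15,
  "motion": [
    {"tx": 0, "ty": 0, "tz": 0, "rx": 0, "ry": 0, "rz": 0, "gripper": 1},
    {"tx": 0, "ty": 0, "tz": 0, "rx": 0, "ry": 0, "rz": 0, "gripper": 1},
    {"tx": 0, "ty": 0, "tz": 0, "rx": 0, "ry": 0, "rz": 0, "gripper": 1},
    {"tx": 0, "ty": 0, "tz": 0, "rx": 0, "ry": 0, "rz": 0, "gripper": 1},
    {"tx": 0, "ty": 0, "tz": 0, "rx": 0, "ry": 0, "rz": 0, "gripper": 1},
    {"tx": 0, "ty": 0, "tz": 0, "rx": 0, "ry": 0, "rz": 0, "gripper": 1}
  ]
}}

```text
time_s: 11.68
ee_pos: [435.6, -208.6, 8.9]
ee_rot: [180.0, 0.0, 98.8]
force: [0.0, -0.8, -0.9]
gripper_width: 36.0
gripper_force: 15.0
```

Request:
{"fn": "send_rows", "kwargs": {
  "motion": [
    {"tx": 0, "ty": 0, "tz": -0.05, "rx": 0, "ry": 0, "rz": 0, "gripper": 1},
    {"tx": 0, "ty": 0, "tz": -0.1, "rx": 0, "ry": 0, "rz": 0, "gripper": 1},
    {"tx": 0, "ty": 0, "tz": -0.1, "rx": 0, "ry": 0, "rz": 0.12, "gripper": 1},
    {"tx": 0, "ty": 0, "tz": -0.1, "rx": 0, "ry": 0, "rz": 0.12, "gripper": 1},
    {"tx": 0, "ty": 0, "tz": -0.1, "rx": 0, "ry": 0, "rz": 0.12, "gripper": 1},
    {"tx": 0.02, "ty": 0.01, "tz": -0.1, "rx": 0, "ry": 0, "rz": 0, "gripper": 1},
    {"tx": 0.08, "ty": 0.05, "tz": -0.008, "rx": 0, "ry": 0, "rz": 0, "gripper": 1},
    {"tx": 0.09, "ty": 0.06, "tz": 0, "rx": 0, "ry": 0, "rz": 0, "gripper": 1},
    {"tx": 0.09, "ty": 0.06, "tz": 0, "rx": 0, "ry": 0, "rz": 0, "gripper": 1},
    {"tx": 0.09, "ty": 0.06, "tz": 0, "rx": 0, "ry": 0, "rz": 0, "gripper": 1},
    {"tx": 0.075, "ty": 0.049, "tz": 0, "rx": 0, "ry": 0, "rz": 0, "gripper": 1},
    {"tx": 0, "ty": 0, "tz": 0, "rx": 0, "ry": 0, "rz": 0, "gripper": 1}
  ]
}}

```text
time_s: 13.18
ee_pos: [588.7, 11.3, 286.3]
ee_rot: [-179.9, -0.0, 88.2]
force: [-0.3, 0.4, -3.0]
gripper_width: 36.0
gripper_force: 15.0
```

Request:
{"fn": "send_rows", "kwargs": {
  "motion": [
    {"tx": 0, "ty": 0, "tz": 0, "rx": 0, "ry": 0, "rz": 0, "gripper": 1},
    {"tx": 0, "ty": 0, "tz": 0, "rx": 0, "ry": 0, "rz": 0, "gripper": 1},
    {"tx": 0, "ty": 0, "tz": 0, "rx": 0, "ry": 0, "rz": 0, "gripper": 1}
  ]
}}

```text
time_s: 13.55
ee_pos: [587.4, 7.9, 288.2]
ee_rot: [180.0, 0.0, 87.9]
force: [0.2, 0.7, -2.4]
gripper_width: 35.9
gripper_force: 15.0
```

Run:
```python
from h import *
import pickle
f=grab('wrist'); a=grab('scene'); s=env.state(); print(s['ee_pos'],s['ee_rot'],s['force'],s['gripper_width'],s['time_s'])
pickle.dump((f,a),open('w6.pkl','wb'))
p=proj(f,[[587.6,69,45]])[0]; print(p)
c,r=int(p[0]),int(p[1]); r0=max(r-70,0); c0=c-90
crop=f['frame'][r0:r0+140,c0:c0+180]; print(c0,r0)
L=np.zeros((600,800,3),np.uint8); k=cv2.resize(crop,None,fx=3,fy=3,interpolation=cv2.INTER_CUBIC); L[:k.shape[0],:k.shape[1]]=k
L[420:600,:240]=cv2.resize(f['frame'],(240,180))
L[:384-120,540:800]=a['frame'][120:,170:430]
cv2.imwrite('pics/e.png',L[...,::-1])
```

```text
[587.49064177   8.05931967 288.20072441] [1.79982768e+02 8.94765290e-03 8.79194817e+01] [ 0.53561526  0.28674972 -1.75287834] 36.21702505039146 13.65
[257.2129343  111.56974462]
167 41
```

View pics/e.png

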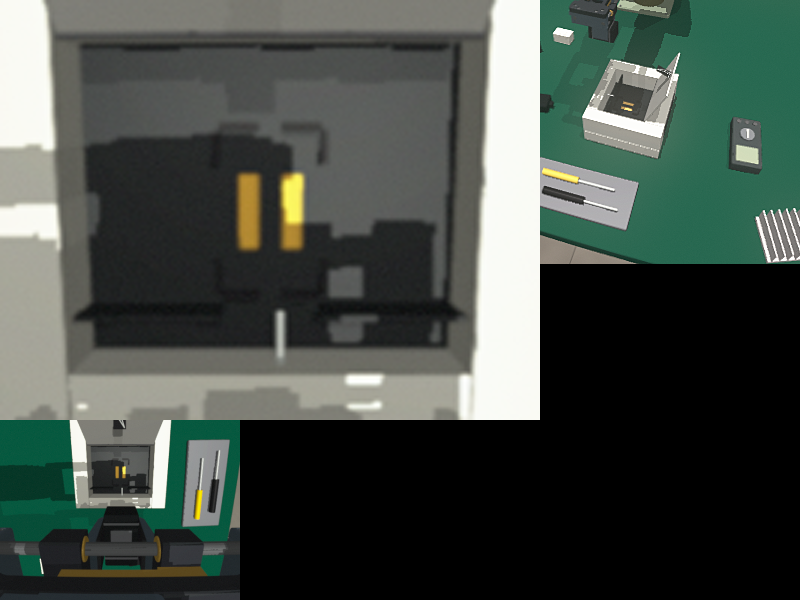

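The cradle stops span about (213–327, 125–299) in the 3x crop, with the yellow contacts centred at (270,211). That matches the predicted cradle centre to within half a millimetre. I'll refine it from the stop corners.

Run:
```python
from h import *
import pickle
f,a=pickle.load(open('w6.pkl','rb'))
c=(np.array([(213,124),(328,124),(325,300),(217,300)])+.5)/3-.5+[167,41]
P=plane(f,c,53); print(P,P.mean(0))
y=(np.array([(238,173),(303,173),(303,249),(238,249)])+.5)/3-.5+[167,41]
Q=plane(f,y,45); print(Q.mean(0), Q[1]-Q[0],Q[3]-Q[0])
h=cv2.cvtColor(f['frame'],cv2.COLOR_RGB2HSV); m=((h[...,0]>12)&(h[...,0]<35)&(h[...,1]>120)).astype(np.uint8); m[:41]=0;m[181:]=0;m[:,:167]=0;m[:,347:]=0
r,cc=np.nonzero(m); print(len(r),plane(f,[((cc.min()+cc.max())/2,(r.min()+r.max())/2)],45))
```

```text
[[565.32649844 105.11620155  53.        ]
 [611.60626629 103.44242985  53.        ]
 [608.7630389   32.62515665  53.        ]
 [563.33799445  34.25945955  53.        ]] [587.25844952  68.8608119   53.        ]
[587.14277234  69.58125201  45.        ] [26.98679006 -0.97468042  0.        ] [ -1.41453689 -31.13890323   0.        ]
412 [[586.72942596  69.73298673  45.        ]]
```

Request:
{"fn": "send_rows", "kwargs": {
  "motion": [
    {"tx": 0.061, "ty": -0.0025, "tz": 0, "rx": 0, "ry": 0, "rz": 0, "gripper": 1},
    {"tx": 0.061, "ty": -0.0025, "tz": 0, "rx": 0, "ry": 0, "rz": 0, "gripper": 1},
    {"tx": 0, "ty": 0, "tz": 0.08, "rx": 0, "ry": 0, "rz": 0, "gripper": 1},
    {"tx": 0, "ty": 0, "tz": 0.08, "rx": 0, "ry": 0, "rz": 0, "gripper": 1},
    {"tx": 0, "ty": 0, "tz": 0.08, "rx": 0, "ry": 0, "rz": 0, "gripper": 1},
    {"tx": 0, "ty": 0, "tz": 0.08, "rx": 0, "ry": 0, "rz": 0, "gripper": 1},
    {"tx": 0, "ty": 0, "tz": 0.05, "rx": 0, "ry": 0, "rz": 0, "gripper": 1},
    {"tx": 0, "ty": 0, "tz": 0.03, "rx": 0, "ry": 0, "rz": 0, "gripper": 1},
    {"tx": 0, "ty": 0, "tz": 0.022, "rx": 0, "ry": 0, "rz": 0, "gripper": 1},
    {"tx": 0, "ty": 0, "tz": 0, "rx": 0, "ry": 0, "rz": 0, "gripper": 1},
    {"tx": 0, "ty": 0, "tz": 0, "rx": 0, "ry": 0, "rz": 0, "gripper": 1},
    {"tx": 0, "ty": 0, "tz": 0, "rx": 0, "ry": 0, "rz": 0, "gripper": 1}
  ]
}}

```text
time_s: 15.15
ee_pos: [588.1, 69.8, 77.9]
ee_rot: [179.9, -0.0, 88.0]
force: [-0.9, 0.4, -1.8]
gripper_width: 35.9
gripper_force: 15.0
```

Request:
{"fn": "send_rows", "kwargs": {
  "motion": [
    {"tx": 0, "ty": 0, "tz": 0, "rx": 0, "ry": 0, "rz": 0, "gripper": 1},
    {"tx": 0, "ty": 0, "tz": 0, "rx": 0, "ry": 0, "rz": 0, "gripper": 1}
  ]
}}

```text
time_s: 15.4
ee_pos: [587.5, 69.8, 77.2]
ee_rot: [180.0, 0.0, 88.0]
force: [-0.1, 0.3, -2.5]
gripper_width: 35.8
gripper_force: 15.0
```

Request:
{"fn": "send_rows", "kwargs": {
  "motion": [
    {"tx": -0.001, "ty": 0, "tz": 0.014, "rx": 0, "ry": 0, "rz": 0, "gripper": 1},
    {"tx": 0, "ty": 0, "tz": 0.01, "rx": 0, "ry": 0, "rz": 0, "gripper": 1},
    {"tx": 0, "ty": 0, "tz": 0.004, "rx": 0, "ry": 0, "rz": 0, "gripper": 1},
    {"tx": 0, "ty": 0, "tz": 0.003, "rx": 0, "ry": 0, "rz": 0, "gripper": 1},
    {"tx": 0, "ty": 0, "tz": 0, "rx": 0, "ry": 0, "rz": 0, "gripper": 1},
    {"tx": 0, "ty": 0, "tz": 0, "rx": 0, "ry": 0, "rz": 0, "gripper": 1}
  ]
}}

```text
time_s: 16.15
ee_pos: [587.6, 69.3, 61.6]
ee_rot: [180.0, 0.0, 88.0]
force: [-0.4, -0.1, -1.7]
gripper_width: 35.6
gripper_force: 15.0
```

Request:
{"fn": "send_rows", "kwargs": {
  "motion": [
    {"tx": 0, "ty": 0, "tz": 0.003, "rx": 0, "ry": 0, "rz": 0, "gripper": 1},
    {"tx": 0, "ty": 0, "tz": 0.003, "rx": 0, "ry": 0, "rz": 0, "gripper": 1},
    {"tx": 0, "ty": 0, "tz": 0, "rx": 0, "ry": 0, "rz": 0, "gripper": 1}
  ]
}}

```text
time_s: 16.52
ee_pos: [587.3, 69.3, 58.3]
ee_rot: [-180.0, 0.0, 88.0]
force: [-0.1, 0.1, -2.2]
gripper_width: 35.7
gripper_force: 15.0
```

Request:
{"fn": "send_rows", "kwargs": {
  "motion": [
    {"tx": 0, "ty": 0, "tz": 0.003, "rx": 0, "ry": 0, "rz": 0, "gripper": 1},
    {"tx": 0, "ty": 0, "tz": 0.003, "rx": 0, "ry": 0, "rz": 0, "gripper": 1},
    {"tx": 0, "ty": 0, "tz": 0, "rx": 0, "ry": 0, "rz": 0, "gripper": 1}
  ]
}}

```text
time_s: 16.9
ee_pos: [587.3, 69.3, 55.2]
ee_rot: [-180.0, 0.0, 88.0]
force: [1.3, -0.0, -2.2]
gripper_width: 36.0
gripper_force: 15.0
```

Inside the stops with no contact force. Lowering to the floor.

Request:
{"fn": "send_rows", "kwargs": {
  "motion": [
    {"tx": 0, "ty": 0, "tz": 0.002, "rx": 0, "ry": 0, "rz": 0, "gripper": 1},
    {"tx": 0, "ty": 0, "tz": 0, "rx": 0, "ry": 0, "rz": 0, "gripper": 1},
    {"tx": 0, "ty": 0, "tz": 0, "rx": 0, "ry": 0, "rz": 0, "gripper": 1}
  ]
}}

```text
time_s: 17.27
ee_pos: [587.4, 69.3, 54.4]
ee_rot: [180.0, 0.0, 88.0]
force: [0.3, 0.4, -1.9]
gripper_width: 36.0
gripper_force: 15.0
```

Request:
{"fn": "send_rows", "kwargs": {
  "motion": [
    {"tx": 0, "ty": 0, "tz": 0.001, "rx": 0, "ry": 0, "rz": 0, "gripper": 1},
    {"tx": 0, "ty": 0, "tz": 0, "rx": 0, "ry": 0, "rz": 0, "gripper": 1}
  ]
}}

```text
time_s: 17.52
ee_pos: [587.4, 69.3, 53.9]
ee_rot: [180.0, 0.0, 88.0]
force: [-0.4, 0.1, -2.8]
gripper_width: 36.0
gripper_force: 15.0
```

Request:
{"fn": "send_rows", "kwargs": {
  "motion": [
    {"tx": 0, "ty": 0, "tz": 0.001, "rx": 0, "ry": 0, "rz": 0, "gripper": 1},
    {"tx": 0, "ty": 0, "tz": 0, "rx": 0, "ry": 0, "rz": 0, "gripper": 1}
  ]
}}

```text
time_s: 17.77
ee_pos: [587.5, 69.3, 53.9]
ee_rot: [180.0, 0.0, 88.0]
force: [-1.0, 0.3, 2.1]
gripper_width: 35.9
gripper_force: 15.0
```

Request:
{"fn": "send_rows", "kwargs": {
  "motion": [
    {"tx": 0, "ty": 0, "tz": 0.001, "rx": 0, "ry": 0, "rz": 0, "gripper": 1},
    {"tx": 0, "ty": 0, "tz": 0, "rx": 0, "ry": 0, "rz": 0, "gripper": 1}
  ]
}}

```text
time_s: 18.02
ee_pos: [587.5, 69.3, 53.9]
ee_rot: [180.0, 0.0, 88.0]
force: [-1.9, 0.6, 6.4]
gripper_width: 35.8
gripper_force: 15.0
```

On the floor. I'll relieve the pressure, release and rise.

Request:
{"fn": "send_rows", "kwargs": {
  "motion": [
    {"tx": 0, "ty": 0, "tz": -0.0015, "rx": 0, "ry": 0, "rz": 0, "gripper": 1},
    {"tx": 0, "ty": 0, "tz": 0, "rx": 0, "ry": 0, "rz": 0, "gripper": -0.2},
    {"tx": 0, "ty": 0, "tz": 0, "rx": 0, "ry": 0, "rz": 0, "gripper": -0.4},
    {"tx": 0, "ty": 0, "tz": 0, "rx": 0, "ry": 0, "rz": 0, "gripper": -0.4},
    {"tx": 0, "ty": 0, "tz": 0, "rx": 0, "ry": 0, "rz": 0, "gripper": -0.4},
    {"tx": 0, "ty": 0, "tz": 0, "rx": 0, "ry": 0, "rz": 0, "gripper": -0.4}
  ]
}}

```text
time_s: 18.77
ee_pos: [587.5, 69.3, 53.6]
ee_rot: [180.0, 0.0, 88.0]
force: [-0.8, 0.4, 0.3]
gripper_width: 64.1
gripper_force: 0.0
```

Request:
{"fn": "send_rows", "kwargs": {
  "motion": [
    {"tx": 0, "ty": 0, "tz": -0.03, "rx": 0, "ry": 0, "rz": 0, "gripper": -0.4},
    {"tx": 0, "ty": 0, "tz": -0.06, "rx": 0, "ry": 0, "rz": 0, "gripper": -0.4},
    {"tx": 0, "ty": 0, "tz": -0.08, "rx": 0, "ry": 0, "rz": 0, "gripper": -0.4},
    {"tx": 0, "ty": 0, "tz": -0.1, "rx": 0, "ry": 0, "rz": 0, "gripper": -0.4},
    {"tx": 0, "ty": 0, "tz": -0.1, "rx": 0, "ry": 0, "rz": 0, "gripper": 1},
    {"tx": -0.05, "ty": 0, "tz": -0.1, "rx": 0, "ry": 0, "rz": 0, "gripper": 1},
    {"tx": -0.05, "ty": 0, "tz": 0, "rx": 0, "ry": 0, "rz": 0, "gripper": 1},
    {"tx": 0, "ty": 0, "tz": 0, "rx": 0, "ry": 0, "rz": 0, "gripper": 1},
    {"tx": 0, "ty": 0, "tz": 0, "rx": 0, "ry": 0, "rz": 0, "gripper": 1}
  ]
}}

```text
time_s: 19.9
ee_pos: [585.3, 19.8, 288.6]
ee_rot: [-180.0, -0.0, 88.0]
force: [0.2, -0.8, 0.2]
gripper_width: 16.1
gripper_force: 0.0
```

Run:
```python
from h import *
import pickle
f=grab('wrist'); a=grab('scene'); s=env.state(); print(s['ee_pos'],s['ee_rot'],s['force'],s['gripper_width'],s['time_s'])
pickle.dump((f,a),open('w7.pkl','wb'))
p=proj(f,[[587.6,69,81]])[0]; print(p)
c,r=int(p[0]),int(p[1]); r0=max(r-70,0); c0=c-75; print(c0,r0)
L=np.zeros((600,800,3),np.uint8); k=cv2.resize(f['frame'][r0:r0+140,c0:c0+150],None,fx=3,fy=3,interpolation=cv2.INTER_CUBIC); L[:420,:450]=k
L[:384,450:800]=a['frame'][:,100:450]
cv2.imwrite('pics/g.png',L[:420,:,::-1])
```

```text
[585.38320597  20.10443584 288.23618007] [-1.79935117e+02 -1.63769647e-02  8.80259588e+01] [ 0.55370714  0.25822838 -0.73411576] 8.828078640065687 20.0
[259.43057777 123.29638605]
184 53
```

View pics/g.png

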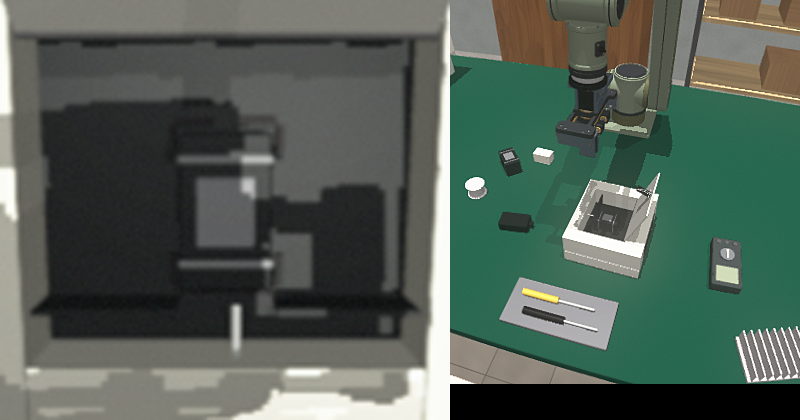

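The pack is flat in the cradle between the stops, with bands at rows 160 and 265 of the crop and column 226. The hatch is still open and the bystanders are undisturbed. Next I go behind the hatch with the fingers closed.

Request:
{"fn": "send_rows", "kwargs": {
  "motion": [
    {"tx": 0.097, "ty": 0, "tz": 0, "rx": 0, "ry": 0, "rz": 0, "gripper": 1},
    {"tx": 0.097, "ty": 0, "tz": 0, "rx": 0, "ry": 0, "rz": 0, "gripper": 1},
    {"tx": 0.097, "ty": 0, "tz": 0, "rx": 0, "ry": 0, "rz": 0, "gripper": 1},
    {"tx": 0.097, "ty": 0, "tz": 0, "rx": 0, "ry": 0, "rz": 0, "gripper": 1},
    {"tx": 0, "ty": 0, "tz": 0, "rx": 0, "ry": 0, "rz": 0, "gripper": 1},
    {"tx": 0, "ty": 0, "tz": 0.07, "rx": 0, "ry": 0, "rz": 0, "gripper": 1},
    {"tx": 0, "ty": 0, "tz": 0.07, "rx": 0, "ry": 0, "rz": 0, "gripper": 1},
    {"tx": 0, "ty": 0, "tz": 0.056, "rx": 0, "ry": 0, "rz": 0, "gripper": 1},
    {"tx": 0, "ty": 0, "tz": 0, "rx": 0, "ry": 0, "rz": 0, "gripper": 1},
    {"tx": 0, "ty": 0, "tz": 0, "rx": 0, "ry": 0, "rz": 0, "gripper": 1},
    {"tx": 0, "ty": 0, "tz": 0, "rx": 0, "ry": 0, "rz": 0, "gripper": 1}
  ]
}}

```text
time_s: 21.38
ee_pos: [593.3, 213.3, 192.4]
ee_rot: [179.8, -0.1, 88.0]
force: [0.0, 0.3, -0.7]
gripper_width: 0.5
gripper_force: 0.0
```

Request:
{"fn": "send_rows", "kwargs": {
  "motion": [
    {"tx": -0.015, "ty": 0, "tz": -0.0025, "rx": 0, "ry": 0, "rz": 0, "gripper": 1},
    {"tx": -0.015, "ty": 0, "tz": -0.0025, "rx": 0, "ry": 0, "rz": 0, "gripper": 1},
    {"tx": -0.015, "ty": 0, "tz": -0.0025, "rx": 0, "ry": 0, "rz": 0, "gripper": 1},
    {"tx": -0.015, "ty": 0, "tz": -0.0025, "rx": 0, "ry": 0, "rz": 0, "gripper": 1}
  ]
}}

```text
time_s: 21.88
ee_pos: [591.7, 183.2, 196.3]
ee_rot: [179.9, -0.1, 88.0]
force: [0.3, 3.3, 1.9]
gripper_width: 0.6
gripper_force: 1.3
```

Request:
{"fn": "send_rows", "kwargs": {
  "motion": [
    {"tx": -0.015, "ty": 0, "tz": -0.0045, "rx": 0, "ry": 0, "rz": 0, "gripper": 1},
    {"tx": -0.015, "ty": 0, "tz": -0.0045, "rx": 0, "ry": 0, "rz": 0, "gripper": 1},
    {"tx": -0.015, "ty": 0, "tz": -0.0045, "rx": 0, "ry": 0, "rz": 0, "gripper": 1},
    {"tx": -0.015, "ty": 0, "tz": -0.0045, "rx": 0, "ry": 0, "rz": 0, "gripper": 1}
  ]
}}

```text
time_s: 22.38
ee_pos: [590.0, 152.7, 204.4]
ee_rot: [-179.9, 0.0, 88.0]
force: [-0.0, 2.2, -1.2]
gripper_width: 0.7
gripper_force: 1.1
```

Request:
{"fn": "send_rows", "kwargs": {
  "motion": [
    {"tx": -0.012, "ty": 0, "tz": -0.001, "rx": 0, "ry": 0, "rz": 0, "gripper": 1},
    {"tx": -0.012, "ty": 0, "tz": -0.001, "rx": 0, "ry": 0, "rz": 0, "gripper": 1},
    {"tx": -0.012, "ty": 0, "tz": -0.001, "rx": 0, "ry": 0, "rz": 0, "gripper": 1},
    {"tx": -0.012, "ty": 0, "tz": -0.001, "rx": 0, "ry": 0, "rz": 0, "gripper": 1}
  ]
}}

```text
time_s: 22.88
ee_pos: [589.5, 128.9, 206.7]
ee_rot: [180.0, 0.0, 88.0]
force: [-0.6, 1.9, -0.6]
gripper_width: 0.4
gripper_force: 1.0
```

Request:
{"fn": "send_rows", "kwargs": {
  "motion": [
    {"tx": -0.013, "ty": 0, "tz": 0.004, "rx": 0, "ry": 0, "rz": 0, "gripper": 1},
    {"tx": -0.013, "ty": 0, "tz": 0.004, "rx": 0, "ry": 0, "rz": 0, "gripper": 1},
    {"tx": -0.013, "ty": 0, "tz": 0.004, "rx": 0, "ry": 0, "rz": 0, "gripper": 1},
    {"tx": -0.013, "ty": 0, "tz": 0.004, "rx": 0, "ry": 0, "rz": 0, "gripper": 1}
  ]
}}

```text
time_s: 23.38
ee_pos: [588.6, 103.0, 198.4]
ee_rot: [-180.0, -0.0, 88.0]
force: [-0.1, 3.1, -0.4]
gripper_width: 0.4
gripper_force: 1.1
```

Request:
{"fn": "send_rows", "kwargs": {
  "motion": [
    {"tx": -0.0125, "ty": 0, "tz": 0.0076, "rx": 0, "ry": 0, "rz": 0, "gripper": 1},
    {"tx": -0.0125, "ty": 0, "tz": 0.0076, "rx": 0, "ry": 0, "rz": 0, "gripper": 1},
    {"tx": -0.0125, "ty": 0, "tz": 0.0076, "rx": 0, "ry": 0, "rz": 0, "gripper": 1},
    {"tx": -0.0125, "ty": 0, "tz": 0.0076, "rx": 0, "ry": 0, "rz": 0, "gripper": 1}
  ]
}}

```text
time_s: 23.88
ee_pos: [587.7, 78.1, 183.0]
ee_rot: [-180.0, -0.0, 88.0]
force: [-0.1, 3.0, -0.1]
gripper_width: 0.6
gripper_force: 1.1
```

Request:
{"fn": "send_rows", "kwargs": {
  "motion": [
    {"tx": -0.0095, "ty": 0, "tz": 0.01, "rx": 0, "ry": 0, "rz": 0, "gripper": 1},
    {"tx": -0.0095, "ty": 0, "tz": 0.01, "rx": 0, "ry": 0, "rz": 0, "gripper": 1},
    {"tx": -0.0095, "ty": 0, "tz": 0.01, "rx": 0, "ry": 0, "rz": 0, "gripper": 1},
    {"tx": -0.0095, "ty": 0, "tz": 0.01, "rx": 0, "ry": 0, "rz": 0, "gripper": 1}
  ]
}}

```text
time_s: 24.38
ee_pos: [587.1, 59.2, 163.1]
ee_rot: [-180.0, -0.0, 88.0]
force: [-0.7, 2.3, 1.1]
gripper_width: 0.4
gripper_force: 1.1
```

Request:
{"fn": "send_rows", "kwargs": {
  "motion": [
    {"tx": -0.0055, "ty": 0, "tz": 0.0097, "rx": 0, "ry": 0, "rz": 0, "gripper": 1},
    {"tx": -0.0055, "ty": 0, "tz": 0.0097, "rx": 0, "ry": 0, "rz": 0, "gripper": 1},
    {"tx": -0.0055, "ty": 0, "tz": 0.0097, "rx": 0, "ry": 0, "rz": 0, "gripper": 1},
    {"tx": -0.0055, "ty": 0, "tz": 0.0097, "rx": 0, "ry": 0, "rz": 0, "gripper": 1}
  ]
}}

```text
time_s: 24.88
ee_pos: [586.7, 48.2, 143.8]
ee_rot: [180.0, -0.0, 88.0]
force: [-0.1, 1.7, 2.1]
gripper_width: 0.8
gripper_force: 1.2
```

Request:
{"fn": "send_rows", "kwargs": {
  "motion": [
    {"tx": -0.004, "ty": 0, "tz": 0.0106, "rx": 0, "ry": 0, "rz": 0, "gripper": 1},
    {"tx": -0.004, "ty": 0, "tz": 0.0106, "rx": 0, "ry": 0, "rz": 0, "gripper": 1},
    {"tx": -0.004, "ty": 0, "tz": 0.0106, "rx": 0, "ry": 0, "rz": 0, "gripper": 1},
    {"tx": -0.004, "ty": 0, "tz": 0.0106, "rx": 0, "ry": 0, "rz": 0, "gripper": 1}
  ]
}}

```text
time_s: 25.38
ee_pos: [586.5, 40.4, 122.5]
ee_rot: [180.0, -0.0, 88.0]
force: [0.4, 2.4, 0.9]
gripper_width: 0.6
gripper_force: 1.2
```

Request:
{"fn": "send_rows", "kwargs": {
  "motion": [
    {"tx": -0.003, "ty": 0, "tz": 0.008, "rx": 0, "ry": 0, "rz": 0, "gripper": 1},
    {"tx": -0.003, "ty": 0, "tz": 0.008, "rx": 0, "ry": 0, "rz": 0, "gripper": 1},
    {"tx": -0.003, "ty": 0, "tz": 0.008, "rx": 0, "ry": 0, "rz": 0, "gripper": 1},
    {"tx": -0.003, "ty": 0, "tz": 0.008, "rx": 0, "ry": 0, "rz": 0, "gripper": 1},
    {"tx": 0, "ty": 0, "tz": 0, "rx": 0, "ry": 0, "rz": 0, "gripper": 1}
  ]
}}

```text
time_s: 26.0
ee_pos: [586.2, 34.0, 106.6]
ee_rot: [-180.0, 0.0, 88.0]
force: [-0.2, 1.4, 2.4]
gripper_width: 0.5
gripper_force: 1.0
```

Request:
{"fn": "send_rows", "kwargs": {
  "motion": [
    {"tx": 0, "ty": 0, "tz": 0.004, "rx": 0, "ry": 0, "rz": 0, "gripper": 1},
    {"tx": 0, "ty": 0, "tz": 0.004, "rx": 0, "ry": 0, "rz": 0, "gripper": 1},
    {"tx": 0, "ty": 0, "tz": 0.004, "rx": 0, "ry": 0, "rz": 0, "gripper": 1},
    {"tx": 0, "ty": 0, "tz": 0, "rx": 0, "ry": 0, "rz": 0, "gripper": 1}
  ]
}}

```text
time_s: 26.5
ee_pos: [586.2, 33.9, 100.6]
ee_rot: [-180.0, 0.0, 88.0]
force: [0.7, -1.0, 2.3]
gripper_width: 0.2
gripper_force: 1.1
```

Flush height. Now pressing slowly to the stop, which was near z 92.3 before.

Request:
{"fn": "send_rows", "kwargs": {
  "motion": [
    {"tx": 0, "ty": 0, "tz": 0.002, "rx": 0, "ry": 0, "rz": 0, "gripper": 1},
    {"tx": 0, "ty": 0, "tz": 0.002, "rx": 0, "ry": 0, "rz": 0, "gripper": 1},
    {"tx": 0, "ty": 0, "tz": 0.002, "rx": 0, "ry": 0, "rz": 0, "gripper": 1},
    {"tx": 0, "ty": 0, "tz": 0, "rx": 0, "ry": 0, "rz": 0, "gripper": 1}
  ]
}}

```text
time_s: 27.0
ee_pos: [586.2, 34.2, 97.8]
ee_rot: [180.0, 0.0, 88.0]
force: [-0.4, -1.4, 3.4]
gripper_width: 0.3
gripper_force: 1.5
```

Request:
{"fn": "send_rows", "kwargs": {
  "motion": [
    {"tx": 0, "ty": 0, "tz": 0.002, "rx": 0, "ry": 0, "rz": 0, "gripper": 1},
    {"tx": 0, "ty": 0, "tz": 0.002, "rx": 0, "ry": 0, "rz": 0, "gripper": 1},
    {"tx": 0, "ty": 0, "tz": 0, "rx": 0, "ry": 0, "rz": 0, "gripper": 1}
  ]
}}

```text
time_s: 27.38
ee_pos: [586.2, 34.4, 95.7]
ee_rot: [-180.0, 0.0, 88.0]
force: [-0.3, -1.1, 3.3]
gripper_width: 0.6
gripper_force: 1.3
```

Request:
{"fn": "send_rows", "kwargs": {
  "motion": [
    {"tx": 0, "ty": 0, "tz": 0.002, "rx": 0, "ry": 0, "rz": 0, "gripper": 1},
    {"tx": 0, "ty": 0, "tz": 0, "rx": 0, "ry": 0, "rz": 0, "gripper": 1}
  ]
}}

```text
time_s: 27.62
ee_pos: [586.2, 34.4, 94.8]
ee_rot: [-180.0, -0.0, 88.0]
force: [0.2, -0.9, 2.4]
gripper_width: 0.7
gripper_force: 1.4
```

Request:
{"fn": "send_rows", "kwargs": {
  "motion": [
    {"tx": 0, "ty": 0, "tz": 0.001, "rx": 0, "ry": 0, "rz": 0, "gripper": 1},
    {"tx": 0, "ty": 0, "tz": 0, "rx": 0, "ry": 0, "rz": 0, "gripper": 1}
  ]
}}

```text
time_s: 27.88
ee_pos: [586.2, 34.4, 94.4]
ee_rot: [180.0, -0.0, 88.0]
force: [-0.5, -1.1, 3.0]
gripper_width: 0.5
gripper_force: 1.6
```

Request:
{"fn": "send_rows", "kwargs": {
  "motion": [
    {"tx": 0, "ty": 0, "tz": 0.002, "rx": 0, "ry": 0, "rz": 0, "gripper": 1},
    {"tx": 0, "ty": 0, "tz": 0, "rx": 0, "ry": 0, "rz": 0, "gripper": 1}
  ]
}}

```text
time_s: 28.12
ee_pos: [586.2, 34.4, 93.3]
ee_rot: [-180.0, -0.0, 88.0]
force: [0.8, -1.5, 3.5]
gripper_width: 0.5
gripper_force: 1.5
```

Request:
{"fn": "send_rows", "kwargs": {
  "motion": [
    {"tx": 0, "ty": 0, "tz": 0.001, "rx": 0, "ry": 0, "rz": 0, "gripper": 1},
    {"tx": 0, "ty": 0, "tz": 0, "rx": 0, "ry": 0, "rz": 0, "gripper": 1}
  ]
}}

```text
time_s: 28.38
ee_pos: [586.2, 34.4, 92.9]
ee_rot: [180.0, -0.0, 88.0]
force: [-0.2, 0.3, 3.3]
gripper_width: 0.5
gripper_force: 1.6
```

Request:
{"fn": "send_rows", "kwargs": {
  "motion": [
    {"tx": 0, "ty": 0, "tz": 0.001, "rx": 0, "ry": 0, "rz": 0, "gripper": 1},
    {"tx": 0, "ty": 0, "tz": 0, "rx": 0, "ry": 0, "rz": 0, "gripper": 1}
  ]
}}

```text
time_s: 28.62
ee_pos: [586.2, 34.4, 92.6]
ee_rot: [180.0, -0.0, 88.0]
force: [-1.3, -0.6, 4.8]
gripper_width: 0.2
gripper_force: 2.4
```

Request:
{"fn": "send_rows", "kwargs": {
  "motion": [
    {"tx": 0, "ty": 0, "tz": 0.001, "rx": 0, "ry": 0, "rz": 0, "gripper": 1},
    {"tx": 0, "ty": 0, "tz": 0, "rx": 0, "ry": 0, "rz": 0, "gripper": 1}
  ]
}}

```text
time_s: 28.88
ee_pos: [586.3, 34.4, 92.4]
ee_rot: [180.0, -0.0, 88.0]
force: [-1.5, -0.2, 5.6]
gripper_width: 0.6
gripper_force: 3.3
```

Request:
{"fn": "send_rows", "kwargs": {
  "motion": [
    {"tx": 0, "ty": 0, "tz": 0.001, "rx": 0, "ry": 0, "rz": 0, "gripper": 1},
    {"tx": 0, "ty": 0, "tz": 0, "rx": 0, "ry": 0, "rz": 0, "gripper": 1}
  ]
}}

```text
time_s: 29.12
ee_pos: [586.3, 34.4, 92.2]
ee_rot: [180.0, -0.0, 88.0]
force: [-1.0, -0.1, 8.2]
gripper_width: 0.5
gripper_force: 4.1
```

At the stop. Letting go upwards, then looking.

Request:
{"fn": "send_rows", "kwargs": {
  "motion": [
    {"tx": 0, "ty": 0, "tz": -0.02, "rx": 0, "ry": 0, "rz": 0, "gripper": 1},
    {"tx": 0, "ty": 0, "tz": -0.06, "rx": 0, "ry": 0, "rz": 0, "gripper": 1},
    {"tx": 0, "ty": 0, "tz": -0.1, "rx": 0, "ry": 0, "rz": 0, "gripper": 1},
    {"tx": -0.08, "ty": 0, "tz": -0.09, "rx": 0, "ry": 0, "rz": 0, "gripper": 1},
    {"tx": -0.08, "ty": 0, "tz": -0.09, "rx": 0, "ry": 0, "rz": 0, "gripper": 1},
    {"tx": 0, "ty": 0, "tz": 0, "rx": 0, "ry": 0, "rz": 0, "gripper": 1},
    {"tx": 0, "ty": 0, "tz": 0, "rx": 0, "ry": 0, "rz": 0, "gripper": 1},
    {"tx": 0, "ty": 0, "tz": 0, "rx": 0, "ry": 0, "rz": 0, "gripper": 1},
    {"tx": 0, "ty": 0, "tz": 0, "rx": 0, "ry": 0, "rz": 0, "gripper": 1},
    {"tx": 0, "ty": 0, "tz": 0, "rx": 0, "ry": 0, "rz": 0, "gripper": 1},
    {"tx": 0, "ty": 0, "tz": 0, "rx": 0, "ry": 0, "rz": 0, "gripper": 1},
    {"tx": 0, "ty": 0, "tz": 0, "rx": 0, "ry": 0, "rz": 0, "gripper": 1}
  ]
}}

```text
time_s: 30.62
ee_pos: [583.4, -45.6, 271.3]
ee_rot: [-180.0, 0.0, 88.0]
force: [0.4, -0.3, -0.1]
gripper_width: 0.0
gripper_force: 0.0
```

Run:
```python
from h import *
a=grab('scene'); f=grab('wrist')
L=np.zeros((384,780,3),np.uint8); L[:,:512]=f['frame']; L[:300,512:]=a['frame'][84:,140:408]
cv2.imwrite('pics/z.png',L[...,::-1]); print(env.state()['time_s'])
```

```text
30.725
```

View pics/z.png

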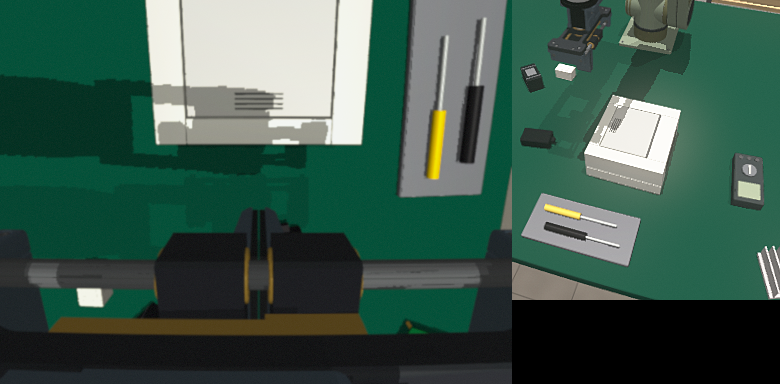

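The hatch is shut and flush, with its ribs at (258,101) and outline tight, and the arm is clear.

```bash
python3 -c "from workcell import env; print(env.job_done())"
```

```text
the job is handed in; nothing more can be done
None
```

The job is handed in at about 31 s of the 72 s allowed: the hatch was freed, the pack set flat in the cradle, and the hatch pressed shut and seen flush; the highest force read at the hatch was 8.2 N (limit 12 N), and no verdict was returned.

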